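Load the spacers from behind the bench supplies into the magazine

TASK

The two brass spacers stand at the back of the white stand, behind the spray can and the square flask: first set the can and the flask upright in the grey side tray, then drop the long spacer and after it the short one into the funnel of the upright tube magazine, so that the short one rests on the long one at the bottom of the tube. Then put the can and the flask back upright on the stand, each at the very spot where it stood at the start. Never knock a container over, and leave the tape roll, mouse and screwdriver where they lie.

Things in the scene. Friction and masses are not known exactly. Their poses are not given: they have to be found in the camera images.
- stand: Fixed white board on the bench, 120 (x) x 200 (y) x 12 mm, with four dark pads on top. Origin: centre of its underside, -x edge to the robot. Can and flask stand in front (x = -28, y = +-47 mm, within 5 mm, either way round), spacers behind (x = +22, y = +-47 mm, either way round), with no room for a gripper over them until can and flask are gone. Grip all with fingers closing along its y.
- can: Loose closed spray can standing upright: aluminium cylinder 40 mm in diameter with a white band, 120 mm high, above it a narrowing dark shoulder and a white nozzle to 144 mm. About 0.16 kg. Origin: centre of its underside, z up its axis.
- flask: Loose closed square flask standing upright: white plastic body 44 x 44 mm, 82 mm high, with a black pointed cap (26 mm wide) to 114 mm. About 0.14 kg. Origin: centre of its underside, z up, x and y square to its sides (sides within about 0.1 rad of the stand's).
- long_spacer: Loose brass spacer, upright cylinder 22 mm in diameter and 50 mm long, about 40 g (a dark dot on the end marks the bore, which is solid). Origin: its centre, halfway up; z along its axis.
- short_spacer: Loose brass spacer, upright cylinder 22 mm in diameter and 34 mm long, about 40 g, as the long one but shorter. Origin: its centre, halfway up; z along its axis.
- magazine: Fixed upright tube on a dark foot 90 x 90 x 12 mm: slippery, bore 27 mm, outside 37 mm, aluminium funnel on top. Origin: centre of the underside, z up the tube axis. Bore floor at z = 12 mm; funnel from z = 100 to 122 mm (mouth 47 mm inside, 56 mm outside). A spacer let go with its foot in the funnel slides down by itself. Loaded: long centre at z = 37, short at z = 79 mm.
- tray: Fixed grey side tray, open on top, 240 (x) x 130 (y) mm outside, walls 5 mm thick, rim 14 mm high, inner floor at z = 5 mm. Origin: centre of its underside, z up. Empty at the start; the can and the flask fit side by side along its x. One of tray and magazine is left of the stand, the other right of it.
- tape: Bystander: loose roll of tape lying flat, 68 mm across, 18 mm high, between the robot and the stand. Origin: centre of its underside.
- mouse: Bystander: loose black computer mouse, 100 x 60 x 32 mm, beyond the stand on the left. Origin: centre of its underside.
- driver: Bystander: loose screwdriver 160 mm long lying on the bench beyond the stand on the right. Origin on its underside.

How it is judged:
By the outcome, as a careful person would: the job done as asked, in the order asked, and still so for the second after the job is handed in, with the robot touching nothing.
It also fails if it takes over 133 s, if anything falls off the work surface, if the arm or the gripper's body presses on something with over 40 N, if the wrist force passes 120 N, or if a joint passes its speed limit or range.

ROBOT

A 6-joint arm with a two-finger parallel gripper is mounted at the origin on the work surface. World frame = base frame: x ahead of the robot, y to its left, z up, the work surface at z = 0. Lengths are in m, angles in rad, forces in N, time in s.
With the tool pointing down it reaches from about 0.25 to 0.725 m from the base axis. Payload 4 kg.
Tool frame: the origin (TCP) lies on the centre line of the jaws, within the pads' length; the fingertips stand 22 mm ahead of it and the grasp point (between the pads) lies 3 mm ahead of it; z points along the fingers, y is the line along which they close (so a half turn about z gives the same grasp; the last joint's range is limited). The gripper opens to 85 mm and grips with 20 to 120 N. Pads are 22 mm wide; open, the fingers measure 114 mm over their backs; the gripper's body (76 mm by 85 mm) begins 54 mm behind the grasp point. The pads swing forward as they close: fully open they stand 13 mm farther back than shut.
Start: joints at [1.31, 0.241, 0.005, 1.335, 0, 1.571], TCP at [0.129, 0.483, 0.253] pointing down, gripper open.
Joint ranges: [-2.72, 2.72], [-1.05, 1.87], [-1.09, 1.28], [-1.99, 2.15], [-1.42, 1.44], [-3.14, 3.14]. Speed limits (rad/s): [2.79, 2.79, 3.14, 3.14, 3.14, 3.14].

INTERFACE

Orientations are given as a unit quaternion [x, y, z, w].
In Python, from workcell import bot gives the robot as it stands.
- The arm moves only by the shell command python3 -m inch 'ROWS'. ROWS is JSON, one flat list of numbers, 7 for each row, row after row: the shift along the world's x, y, z in mm, then the turn, a rotation vector about the world's x, y, z in rad, then the opening in per cent of the stroke, from 0 (shut) to 100 (fully open). A call has 1 to 8 rows; each row is the pose to reach, as a shift and turn from the pose commanded when the call began; what a row does not reach only later rows make up. A row lasts 1/12 s, in which the tool goes at most 41.7 mm and 7.16 degrees, less where a joint would pass 70% of its speed; a pose out of reach is approached as far as the arm can. A call with a gripper value outside its range is refused whole. The fingers move at their own pace and stop on an object; the grip force is fixed at half the most. Time passes only in rows, so rows that repeat a pose let the fingers close. It gives the time, the measured TCP pose, the force, the opening and the grip force at its end, in the units of the state.
- bot.get_obs(): the state, without advancing time (a new reading comes with each control period).
- bot.camera(name): name is "scene" or "top" or "wrist"; returns the picture (480x640x3 uint8, blue, green, red); there is no depth.
- bot.camera_info(name): a dict with "intrinsics" (3x3 intrinsics, pixels), "camera_from_world" (4x4, takes a point from world to camera coordinates); the wrist camera has in their place "hand_eye" (4x4, takes a point from camera to tool coordinates, whose origin is the TCP and whose axes are the flange's). Camera axes: x right, y down, z forward; pixel columns grow to the right and rows downward; lengths in m; the calibration is good to about 2 mm. A picture is of the moment at which its call begins: read the wrist's pose just before it. camera_info takes no time and is no camera call.
- bot.job_done(): hands the job in; it is judged then, once.
Trained networks look in the newest picture that a camera, given by its name, has taken for a name from the list of things; names that differ only in an ending like _2 or _b are one class to them, and where a whole thing is asked for, a point or a joint stands for the part that bears it (a point fixed in the world has none). Each returns a list of dicts, best first, with "confidence" (0 to 1); they miss things now and then, are a little off and sometimes report something else, mostly with a low value. They report only what shows in the picture. A call takes as long as a camera call.
- bot.silhouettes(camera, target): "mask" (480x640 bool, what is visible of it) and "uv" ([column, row] in pixels, amid what is visible of it).
- bot.spot_point(camera, target): "uv" ([column, row] in pixels: a listed point, or the origin of a listed thing).
The state is a dict: "clock": time; "joint_pos": joint angles; "joint_vel": joint speeds; "tau": joint torques, N m; "eef_pos": TCP position; "tool_rot": TCP orientation; "ft_force": force on the tool from outside, world axes, zero at the start; "ft_torque": the same for the moment, N m; "grip_width": finger opening in m; "grasp_force": force on a finger pad.
Only numpy, scipy, OpenCV 4.12 (cv2) and the standard library are available. Lean on these libraries where they do the work, as an engineer would, in place of code of your own. Each camera call takes 0.05 s, during which the arm holds its last target. There are 200 camera calls.

## Working session

There is one attempt and no reset: what is moved stays moved. The work goes in short steps, Python scripts to look and compute and a shell command to move; the robot and the scene stay as the last step left them, time stands still between calls to the robot, and variables do not carry over. Pictures are saved under pics/ and viewed, at most 14 in all, crops included, and the job is handed in when it is done.

```bash
ls; mkdir -p pics; cat > h.py <<'E'
import numpy as np, cv2
from workcell import bot
from scipy.spatial.transform import Rotation as R
def cam(name):
    """K, camera_from_world; wrist pose read now"""
    i=bot.camera_info(name); K=np.array(i["intrinsics"])
    if "camera_from_world" in i: return K,np.array(i["camera_from_world"])
    o=bot.get_obs(); T=np.eye(4); T[:3,:3]=R.from_quat(o["tool_rot"]).as_matrix(); T[:3,3]=o["eef_pos"]
    return K,np.linalg.inv(T@np.array(i["hand_eye"]))
def ray(c,uv,z):
    K,T=c; Ti=np.linalg.inv(T); d=Ti[:3,:3]@np.linalg.inv(K)@[uv[0],uv[1],1]; p=Ti[:3,3]
    return p+d*(z-p[2])/d[2]
def proj(c,P):
    K,T=c; q=(T[:3,:3]@np.array(P).T).T+T[:3,3]; q=q@K.T; return q[:,:2]/q[:,2:]
E
python3 - <<'E'
from h import *
o=bot.get_obs(); print(o["clock"],o["eef_pos"],o["tool_rot"])
for n in("top","scene"):
    c=cam(n); im=bot.camera(n); cv2.imwrite(f"pics/{n}0.png",im)
    Ti=np.linalg.inv(c[1]); print(n,Ti[:3,3].round(3),c[0].round(0).tolist())
    for t,z in dict(stand=0,can=.012,flask=.012,long_spacer=.037,short_spacer=.029,magazine=0,tray=0,tape=0,mouse=0,driver=0).items():
        for r in bot.spot_point(n,t)[:2]: print(n,t,np.round(r["uv"]),round(r["confidence"],2),ray(c,r["uv"],z).round(3))
E
```

```text
pics
0.0 [0.12877486 0.48251363 0.25241306] [ 1.30023613e-01  9.91510336e-01 -1.04689799e-03 -1.34649988e-04]
top [0.409 0.011 1.211] [[536.0, 0.0, 311.0], [0.0, 536.0, 236.0], [0.0, 0.0, 1.0]]
top stand [332. 245.] 0.89 [ 0.565 -0.057  0.   ]
top can [354. 256.] 0.66 [ 0.541 -0.107  0.012]
top flask [312. 261.] 0.96 [ 0.526 -0.011  0.012]
top long_spacer [352. 228.] 0.49 [ 0.6   -0.099  0.037]
top magazine [434. 279.] 0.8 [ 0.493 -0.291  0.   ]
top tray [170. 279.] 0.62 [0.479 0.305 0.   ]
top tray [435. 280.] 0.3 [ 0.492 -0.292  0.   ]
top tape [328. 332.] 0.83 [ 0.371 -0.051  0.   ]
top mouse [233. 150.] 0.87 [0.783 0.179 0.   ]
scene [1.131 0.609 0.81 ] [[580.0, 0.0, 321.0], [0.0, 580.0, 240.0], [0.0, 0.0, 1.0]]
scene stand [305. 237.] 0.56 [ 0.57  -0.044  0.   ]
scene can [366. 188.] 0.7 [ 0.377 -0.055  0.012]
scene can [294. 213.] 0.64 [ 0.544 -0.104  0.012]
scene flask [331. 232.] 0.72 [ 0.531 -0.008  0.012]
scene long_spacer [277. 216.] 0.82 [ 0.593 -0.099  0.037]
scene short_spacer [318. 240.] 0.56 [0.577 0.003 0.029]
scene magazine [254. 173.] 0.7 [ 0.506 -0.284  0.   ]
scene tray [473. 302.] 0.65 [0.471 0.298 0.   ]
scene tape [364. 193.] 0.76 [ 0.381 -0.055  0.   ]
scene mouse [303. 368.] 0.85 [0.785 0.185 0.   ]
scene mouse [190. 260.] 0.35 [ 0.775 -0.156  0.   ]
scene driver [188. 260.] 0.75 [ 0.777 -0.158  0.   ]
```

View pics/top0.png

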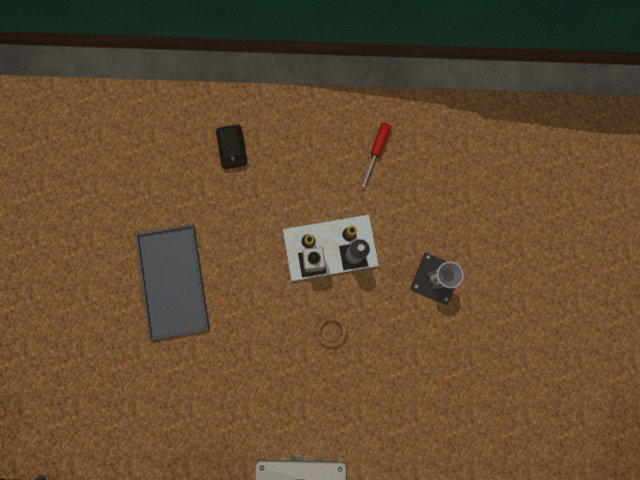

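View pics/scene0.png

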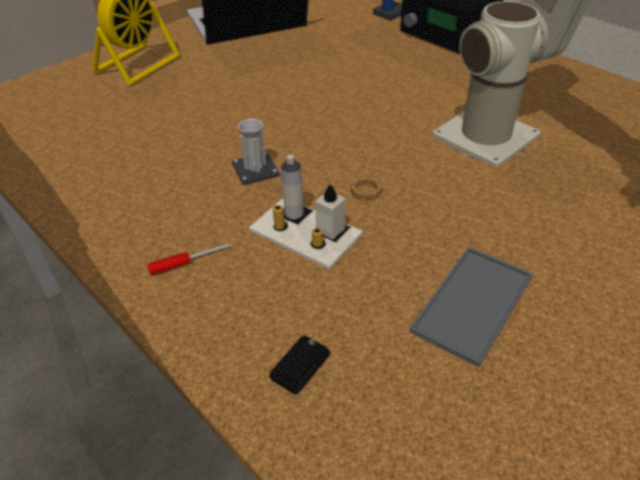

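The top view shows the stand at about (332,248), with the flask at (313,260) on its left and the can at (354,250) on its right. A spacer stands behind each, at (308,241) and (350,233). The tray is on the left at (172,282) and the magazine on the right at (435,278). The scene view agrees and shows the long spacer behind the can.

```bash
python3 - <<'E'
from h import *
c=cam("top"); bot.camera("top")
for t,z in dict(stand=.012,tray=.014,magazine=.012).items():
    r=bot.silhouettes("top",t)[0]; v,u=np.nonzero(r["mask"])
    P=np.array([ray(c,p,z)[:2] for p in zip(u+.0,v+.0)],np.float32)*1000
    if t=="stand": P=P
    print(t,round(r["confidence"],2),cv2.minAreaRect(P), len(P))
print(bot.camera_info("wrist"))
E
```

```text
stand 0.67 ((558.249755859375, -52.93641662597656), (120.62545013427734, 200.01222229003906), 11.156044960021973) 3436
tray 0.83 ((473.3888854980469, 297.70941162109375), (241.98695373535156, 135.70611572265625), 11.475655555725098) 6531
magazine 0.91 ((494.2889404296875, -296.7536315917969), (100.95637512207031, 95.40498352050781), 68.12257385253906) 1709
{'intrinsics': array([[354.14030946,   0.        , 318.25047203],
       [  0.        , 354.14030946, 234.28084687],
       [  0.        ,   0.        ,   1.        ]]), 'hand_eye': array([[-1.27862280e-03, -9.49664319e-01, -3.13266735e-01,
         7.91839632e-02],
       [ 9.99999171e-01, -1.26264947e-03, -2.53868604e-04,
         4.71754065e-04],
       [-1.54456122e-04, -3.13266800e-01,  9.49665145e-01,
        -1.21395116e-01],
       [ 0.00000000e+00,  0.00000000e+00,  0.00000000e+00,
         1.00000000e+00]])}
```

```bash
python3 -m inch '[40,-40,80,0,0,0.12,100, 80,-80,80,0,0,0.24,100, 110,-120,80,0,0,0.35,100, 140,-160,80,0,0,0.41,100, 165,-200,80,0,0,0.41,100, 190,-235,80,0,0,0.41,100, 215,-270,80,0,0,0.41,100, 240,-300,80,0,0,0.41,100]'; python3 -m inch '[25,-30,0,0,0,0,100, 50,-60,0,0,0,0,100, 75,-90,0,0,0,0,100, 100,-120,0,0,0,0,100, 120,-150,0,0,0,0,100, 140,-180,0,0,0,0,100, 150,-210,0,0,0,0,100, 150,-240,0,0,0,0,100]'
```

```text
clock: 1.97
eef_pos: [0.3219, 0.2443, 0.3318]
tool_rot: [-0.075, 0.997, 0.0, 0.001]
ft_force: [1.0, 0.8, 0.4]
grip_width: 0.0855
grasp_force: 0.0
clock: 2.63
eef_pos: [0.473, 0.0041, 0.3306]
tool_rot: [-0.074, 0.997, -0.0, 0.0]
ft_force: [-0.1, -0.2, -1.2]
grip_width: 0.0854
grasp_force: 0.0
```

```bash
cat > look.py <<'E'
from h import *
import sys
def look(tag,things):
    c=cam("wrist"); im=bot.camera("wrist"); cv2.imwrite(f"pics/{tag}.png",im); np.savez(f"{tag}.npz",K=c[0],T=c[1])
    for t,z in things.items():
        for r in bot.spot_point("wrist",t)[:2]: print(t,np.round(r["uv"]),round(r["confidence"],2),ray(c,r["uv"],z).round(4))
    return c,im
def rect(t,z,c):
    r=bot.silhouettes("wrist",t)
    if not r: print(t,"none"); return
    r=r[0]; v,u=np.nonzero(r["mask"])
    P=np.array([ray(c,p,z)[:2] for p in zip(u+.0,v+.0)],np.float32)*1000
    print(t,round(r["confidence"],2),cv2.minAreaRect(P))
    return r["mask"]
E
python3 - <<'E'
from look import *
c,im=look("w1",dict(stand=0,can=.012,flask=.012,long_spacer=.037,short_spacer=.029))
rect("stand",.012,c)
print(bot.get_obs()["eef_pos"])
E
```

```text
stand [268. 242.] 0.68 [ 0.5637 -0.051   0.    ]
can [227. 221.] 0.65 [ 0.5379 -0.1062  0.012 ]
can [298. 222.] 0.2 [ 0.5255 -0.0151  0.012 ]
flask [299. 222.] 0.83 [ 0.5251 -0.0138  0.012 ]
long_spacer [222. 268.] 0.68 [ 0.5932 -0.1022  0.037 ]
long_spacer [227. 224.] 0.35 [ 0.5331 -0.1     0.037 ]
short_spacer [299. 261.] 0.47 [ 0.5729 -0.0058  0.029 ]
stand 0.86 ((558.5121459960938, -53.28254699707031), (121.44290161132812, 200.8022003173828), 11.293519020080566)
[0.47109065 0.00694873 0.33134339]
```

View pics/w1.png

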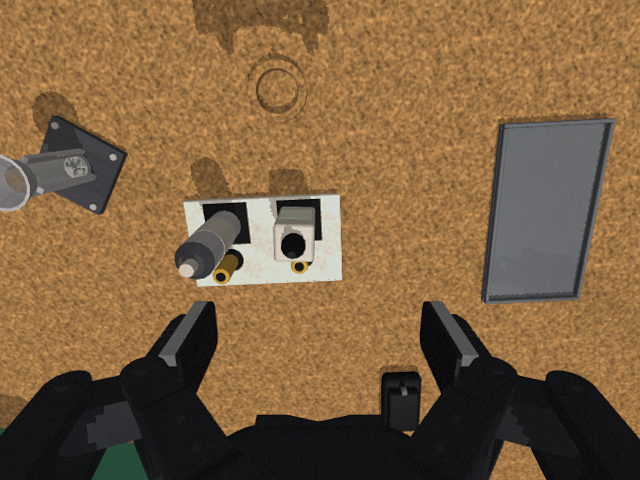

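```bash
python3 -m inch '[26,-10,-20,0,0,0.046,100, 52,-20,-50,0,0,0.046,100, 52,-20,-75,0,0,0.046,100, 52,-20,-91,0,0,0.046,100, 52,-20,-91,0,0,0.046,100, 52,-20,-91,0,0,0.046,100]'
cat > fit.py <<'E'
from look import *
from scipy.optimize import minimize
def ring(r,z,n=32):
    a=np.linspace(0,2*np.pi,n); return np.c_[r*np.cos(a),r*np.sin(a),0*a+z]
def sq(h,z): return np.array([[i,j,z] for i in(-h,h) for j in(-h,h)])
PARTS=dict(can=[[ring(.02,0),ring(.02,.12)],[ring(.02,.12),ring(.008,.135)],[ring(.007,.13),ring(.007,.144)]],
 flask=[[sq(.022,0),sq(.022,.082)],[ring(.013,.082),ring(.003,.114)]],
 long_spacer=[[ring(.011,0),ring(.011,.05)]],short_spacer=[[ring(.011,0),ring(.011,.034)]])
def model(c,t,x,y,yaw,z):
    m=np.zeros((480*2,640*2),np.uint8); C,S=np.cos(yaw),np.sin(yaw); Rz=np.array([[C,-S,0],[S,C,0],[0,0,1]])
    for p in PARTS[t]:
        P=np.vstack(p)@Rz.T+[x,y,z]; h=cv2.convexHull((2*proj(c,P)+.5).astype(np.float32)).round().astype(np.int32)
        cv2.fillConvexPoly(m,h,255)
    return cv2.resize(m,(640,480),interpolation=cv2.INTER_AREA)/255.
def fit(cname,c,t,x,y,z=.012,yaw=.196,fy=False):
    r=bot.silhouettes(cname,t)
    if not r: print(t,"none"); return
    M=r[0]["mask"].astype(float)
    f=lambda p: 1-(lambda m:np.minimum(m,M).sum()/np.maximum(m,M).sum())(model(c,t,p[0]/1e3,p[1]/1e3,p[2]/100 if fy else yaw,z))
    p0=[x*1e3,y*1e3]+([yaw*100] if fy else []); D=np.diag([6,6,6][:len(p0)])
    b=minimize(f,p0,method="Nelder-Mead",options=dict(initial_simplex=np.vstack([p0,np.array(p0)+D]),xatol=.2,fatol=1e-4))
    print(cname,t,"conf",round(r[0]["confidence"],2),"mm",b.x.round(1),"IoU",round(1-b.fun,3)); return b.x
E
python3 - <<'E'
from fit import *
print(bot.get_obs()["eef_pos"],bot.get_obs()["tool_rot"])
c,im=look("w2",dict(flask=.012,can=.012)); 
fit("wrist",c,"flask",.523,-.013,fy=True); fit("wrist",c,"can",.54,-.105); rect("stand",.012,c)
fit("wrist",c,"long_spacer",.59,-.098); fit("wrist",c,"short_spacer",.571,-.004)
c=cam("scene"); bot.camera("scene"); fit("scene",c,"flask",.523,-.013,fy=True); fit("scene",c,"can",.54,-.105)
fit("scene",c,"long_spacer",.59,-.098); fit("scene",c,"short_spacer",.571,-.004)
E
```

```text
clock: 3.48
eef_pos: [0.5226, -0.0128, 0.2398]
tool_rot: [-0.098, 0.995, 0.0, -0.001]
ft_force: [0.9, 0.2, -0.3]
grip_width: 0.0853
grasp_force: 0.0
[ 0.52264946 -0.01282199  0.23975513] [-9.84693400e-02  9.95139489e-01  1.77432156e-04 -1.07517119e-03]
flask [318. 204.] 0.83 [ 0.5258 -0.0123  0.012 ]
can [223. 201.] 0.62 [ 0.5415 -0.1066  0.012 ]
wrist flask conf 0.66 mm [526.1 -15.3  18.4] IoU 0.926
wrist can conf 0.79 mm [ 543.5 -107.5] IoU 0.975
stand 0.81 ((559.4459228515625, -53.6646728515625), (121.5373764038086, 199.1162567138672), 11.22460651397705)
wrist long_spacer conf 0.71 mm [592.5 -97.4] IoU 0.889
wrist short_spacer conf 0.66 mm [571.7  -5.5] IoU 0.535
scene flask conf 0.68 mm [523.2 -14.7  23.4] IoU 0.837
scene can conf 0.72 mm [ 542.3 -106.6] IoU 0.951
long_spacer none
scene short_spacer conf 0.45 mm [571.9  -4.5] IoU 0.847
```

```bash
python3 -m inch '[3,-2,-30,0,0,0,100, 3,-2,-60,0,0,0,100, 3,-2,-90,0,0,0,100, 3,-2,-120,0,0,0,100, 3,-2,-140,0,0,0,100, 3,-2,-157,0,0,0,100, 3,-2,-157,0,0,0,100, 3,-2,-157,0,0,0,100]'; python3 -m inch '[0,0,0,0,0,0,40, 0,0,0,0,0,0,30, 0,0,0,0,0,0,20, 0,0,0,0,0,0,20, 0,0,0,0,0,0,20, 0,0,0,0,0,0,20, 0,0,0,0,0,0,20, 0,0,0,0,0,0,20]'
```

```text
clock: 4.8
eef_pos: [0.5254, -0.016, 0.0825]
tool_rot: [-0.097, 0.995, 0.0, -0.001]
ft_force: [-0.7, 0.5, -0.3]
grip_width: 0.0857
grasp_force: 0.1
clock: 5.47
eef_pos: [0.5274, -0.0159, 0.0849]
tool_rot: [-0.097, 0.995, -0.0, 0.002]
ft_force: [-0.6, 1.3, 6.3]
grip_width: 0.0436
grasp_force: 59.6
```

```bash
python3 -m inch '[0,0,20,0,0,0,20, 0,0,40,0,0,0,20, -5,15,50,0,0,0,20, -15,45,50,0,0,0,20, -27,80,50,0,0,0,20, -40,115,50,0,0,0,20, -53,150,50,0,0,0,20, -65,185,50,0,0,0,20]'; python3 -m inch '[-12,35,0,0,0,0,20, -24,70,0,0,0,0,20, -34,100,0,0,0,0,20, -41,118,0,0,0,0,20, -41,118,-15,0,0,0,20, -41,118,-35,0,0,0,20, -41,118,-48,0,0,0,20, -41,118,-55,0,0,0,20]';  python3 -m inch '[0,0,0,0,0,0,20, 0,0,0,0,0,0,20, 0,0,0,0,0,0,20]'
```

```text
clock: 6.13
eef_pos: [0.4603, 0.1702, 0.1335]
tool_rot: [-0.097, 0.995, -0.0, 0.0]
ft_force: [0.8, 0.7, -1.3]
grip_width: 0.0432
grasp_force: 60.3
clock: 6.8
eef_pos: [0.4188, 0.2869, 0.0773]
tool_rot: [-0.098, 0.995, -0.0, -0.001]
ft_force: [-17.0, -6.1, 57.4]
grip_width: 0.0437
grasp_force: 60.8
clock: 7.05
eef_pos: [0.4206, 0.287, 0.0786]
tool_rot: [-0.097, 0.995, 0.0, 0.0]
ft_force: [0.0, 0.1, -1.0]
grip_width: 0.0435
grasp_force: 60.2
```

```bash
python3 -m inch '[0,0,0,0,0,0,60, 0,0,0,0,0,0,90, 0,0,0,0,0,0,100, 0,0,0,0,0,0,100, 0,0,20,0,0,0,100, 0,0,50,0,0,0,100, 0,0,85,0,0,0,100, 0,0,120,0,0,0,100]'; python3 -m inch '[10,-20,12,0,0,0,100, 20,-55,22,0,0,0,100, 30,-90,22,0,0,0,100, 40,-130,22,0,0,0,100, 50,-170,22,0,0,0,100, 65,-210,22,0,0,0,100, 75,-245,22,0,0,0,100, 90,-285,22,0,0,0,100]';  python3 -m inch '[15,-35,0,0,0,0,100, 25,-70,0,0,0,0,100, 33,-95,0,0,0,0,100, 33,-109,0,0,0,0,100, 33,-109,0,0,0,0,100, 33,-109,0,0,0,0,100]'
python3 - <<'E'
from fit import *
print(bot.get_obs()["eef_pos"])
c,im=look("w3",dict(can=.012)); 
fit("wrist",c,"can",.543,-.107); rect("stand",.012,c)
c=cam("top"); bot.camera("top"); fit("top",c,"can",.543,-.107); fit("top",c,"flask",.42,.287,z=.005,fy=True); fit("top",c,"long_spacer",.592,-.097);fit("top",c,"short_spacer",.572,-.005)
E
```

```text
clock: 7.72
eef_pos: [0.4197, 0.2866, 0.1991]
tool_rot: [-0.097, 0.995, -0.0, -0.001]
ft_force: [0.5, 0.5, 0.8]
grip_width: 0.0852
grasp_force: 0.0
clock: 8.38
eef_pos: [0.5097, 0.0013, 0.2206]
tool_rot: [-0.098, 0.995, 0.0, 0.0]
ft_force: [0.5, -0.7, 0.8]
grip_width: 0.0855
grasp_force: 0.0
clock: 8.88
eef_pos: [0.5424, -0.1062, 0.22]
tool_rot: [-0.097, 0.995, 0.0, -0.0]
ft_force: [0.3, 0.7, 0.3]
grip_width: 0.0853
grasp_force: 0.0
[ 0.54238994 -0.10616194  0.22001771]
can [318. 205.] 0.88 [ 0.542  -0.1062  0.012 ]
wrist can conf 0.62 mm [ 543.5 -107.1] IoU 0.965
stand 0.88 ((558.7379150390625, -54.14818572998047), (121.45055389404297, 199.39585876464844), 11.224552154541016)
top can conf 0.6 mm [520.5 -75.7] IoU 0.096
top flask conf 0.78 mm [419.1 288.8  14.1] IoU 0.932
long_spacer none
top short_spacer conf 0.47 mm [571.7  -7.1] IoU 0.687
```

```bash
python3 -m inch '[1,-1,-25,0,0,0,100, 1,-1,-50,0,0,0,100, 1,-1,-75,0,0,0,100, 1,-1,-92,0,0,0,100, 1,-1,-102,0,0,0,100, 1,-1,-102,0,0,0,100, 1,-1,-102,0,0,0,70, 1,-1,-102,0,0,0,40]'; python3 -m inch '[0,0,0,0,0,0,30, 0,0,0,0,0,0,20, 0,0,0,0,0,0,15, 0,0,0,0,0,0,15, 0,0,0,0,0,0,15, 0,0,0,0,0,0,15, 0,0,0,0,0,0,15]'
```

```text
clock: 10.0
eef_pos: [0.545, -0.1072, 0.1196]
tool_rot: [-0.097, 0.995, -0.0, 0.001]
ft_force: [0.5, -0.6, 0.2]
grip_width: 0.0637
grasp_force: 0.0
clock: 10.58
eef_pos: [0.5451, -0.1071, 0.1199]
tool_rot: [-0.098, 0.995, -0.0, 0.002]
ft_force: [-0.4, 0.5, 5.9]
grip_width: 0.0388
grasp_force: 60.3
```

```bash
python3 -m inch '[0,0,20,0,0,0,15, 0,0,45,0,0,0,15, 0,10,60,0,0,0,15, -2,35,60,0,0,0,15, -3,70,60,0,0,0,15, -5,105,60,0,0,0,15, -7,140,60,0,0,0,15, -8,175,60,0,0,0,15]'; python3 -m inch '[-1,35,0,0,0,0,15, -2,70,0,0,0,0,15, -3,105,0,0,0,0,15, -4,140,0,0,0,0,15, -6,175,0,0,0,0,15, -8,205,0,0,0,0,15, -9,228,0,0,0,0,15, -9,240,0,0,0,0,15]';  python3 -m inch '[0,0,0,0,0,0,15, 0,0,-20,0,0,0,15, 0,0,-40,0,0,0,15, 0,0,-52,0,0,0,15, 0,0,-57,0,0,0,15, 0,0,-61,0,0,0,15, 0,0,-64,0,0,0,15, 0,0,-66,0,0,0,15]'; python3 -m inch '[0,0,-1,0,0,0,15, 0,0,-1,0,0,0,15, 0,0,-1,0,0,0,15]'
```

```text
clock: 11.25
eef_pos: [0.535, 0.0692, 0.1779]
tool_rot: [-0.097, 0.995, -0.0, -0.001]
ft_force: [0.8, 0.1, -2.4]
grip_width: 0.0387
grasp_force: 60.8
clock: 11.92
eef_pos: [0.5259, 0.3108, 0.1775]
tool_rot: [-0.099, 0.995, 0.0, -0.001]
ft_force: [1.4, 0.5, -1.9]
grip_width: 0.0388
grasp_force: 60.8
clock: 12.58
eef_pos: [0.5276, 0.3076, 0.1129]
tool_rot: [-0.097, 0.995, 0.0, 0.001]
ft_force: [-1.3, -1.9, 12.1]
grip_width: 0.0386
grasp_force: 62.1
clock: 12.83
eef_pos: [0.5276, 0.3077, 0.1129]
tool_rot: [-0.097, 0.995, -0.0, 0.001]
ft_force: [-1.3, -2.9, 5.5]
grip_width: 0.0385
grasp_force: 61.4
```

```bash
python3 -m inch '[0,0,0,0,0,0,60, 0,0,0,0,0,0,90, 0,0,0,0,0,0,100, 0,0,0,0,0,0,100, 0,0,15,0,0,0,100, 0,0,45,0,0,0,100, 0,0,80,0,0,0,100, 0,0,105,0,0,0,100]'; python3 -m inch '[5,-20,0,0,0,0,100, 10,-55,0,0,0,0,100, 15,-90,0,0,0,0,100, 20,-125,0,0,0,0,100, 27,-160,0,0,0,0,100, 33,-195,0,0,0,0,100, 38,-230,0,0,0,0,100, 44,-265,-10,0,0,0,100]';  python3 -m inch '[5,-35,-10,0,0,0,90, 10,-70,-20,0,0,0,80, 15,-105,-30,0,0,0,70, 19,-130,-40,0,0,0,65, 21,-140,-50,0,0,0,65, 21,-140,-50,0,0,0,65, 21,-140,-50,0,0,0,65]'
python3 - <<'E'
from fit import *
print(bot.get_obs()["eef_pos"])
c,im=look("w4",dict(long_spacer=.037,short_spacer=.029)); 
fit("wrist",c,"long_spacer",.592,-.097); fit("wrist",c,"short_spacer",.572,-.005)
c=cam("top"); bot.camera("top"); fit("top",c,"can",.527,.308,z=.005); fit("top",c,"flask",.42,.287,z=.005,fy=True)
E
```

```text
clock: 13.5
eef_pos: [0.5272, 0.3084, 0.2185]
tool_rot: [-0.098, 0.995, 0.0, 0.001]
ft_force: [0.9, 0.5, 0.7]
grip_width: 0.0852
grasp_force: 0.0
clock: 14.17
eef_pos: [0.5722, 0.0416, 0.2081]
tool_rot: [-0.098, 0.995, 0.0, 0.002]
ft_force: [1.2, -0.3, 0.3]
grip_width: 0.0855
grasp_force: 0.0
clock: 14.75
eef_pos: [0.5913, -0.0967, 0.1553]
tool_rot: [-0.097, 0.995, 0.001, -0.001]
ft_force: [-0.6, 0.9, -0.5]
grip_width: 0.0558
grasp_force: 0.0
[ 0.59128334 -0.09668317  0.15534311]
long_spacer [314. 236.] 0.87 [ 0.5931 -0.0994  0.037 ]
long_spacer [382. 195.] 0.24 [ 0.5547 -0.0594  0.037 ]
short_spacer [448. 228.] 0.61 [ 0.5711 -0.0039  0.029 ]
wrist long_spacer conf 0.9 mm [591.6 -97.3] IoU 0.893
wrist short_spacer conf 0.92 mm [572.3  -5.3] IoU 0.887
top can conf 0.76 mm [524.8 309.9] IoU 0.944
top flask conf 0.68 mm [419.6 287.3  17.3] IoU 0.899
```

View pics/w4.png

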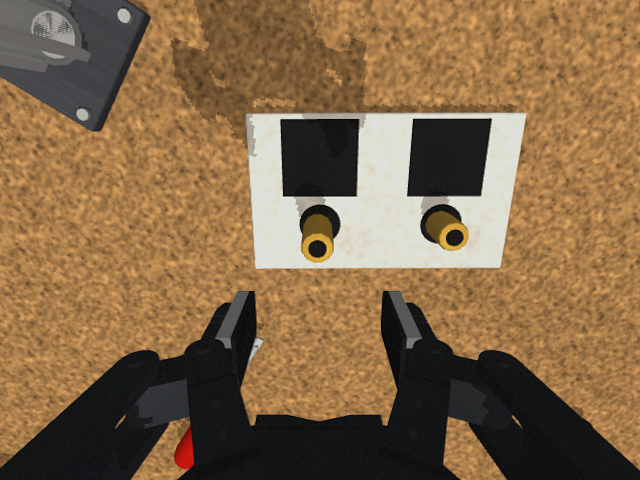

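Wrist view: the stand now has only the long spacer (top at 317,248, between the jaws) and the short one (454,237). I'll descend and grip the long one.

```bash
python3 -m inch '[0,-1,-25,0,0,0,65, 0,-1,-50,0,0,0,65, 0,-1,-75,0,0,0,65, 0,-1,-95,0,0,0,65, 0,-1,-107,0,0,0,65, 0,-1,-107,0,0,0,65, 0,-1,-107,0,0,0,30, 0,-1,-107,0,0,0,10]'; python3 -m inch '[0,0,0,0,0,0,5, 0,0,0,0,0,0,0, 0,0,0,0,0,0,0, 0,0,0,0,0,0,0, 0,0,0,0,0,0,0, 0,0,0,0,0,0,0]'; python3 -m inch '[0,0,25,0,0,0,0, 0,0,60,0,0,0,0, 0,0,95,0,0,0,0, 0,0,130,0,0,0,0, 0,0,150,0,0,0,0, 0,0,150,0,0,0,0]'
python3 - <<'E'
from fit import *
c=cam("wrist"); print(bot.get_obs()["eef_pos"]); cv2.imwrite("pics/w5.png",bot.camera("wrist")); fit("wrist",c,"long_spacer",.592,-.098,z=.162)
PARTS["magazine"]=[[ring(.0185,.012),ring(.0185,.1)],[ring(.0185,.1),ring(.028,.122)],[sq(.045,0),sq(.045,.012)]]
for n in("top","scene"):
    c=cam(n);bot.camera(n);fit(n,c,"magazine",.494,-.29,z=0,yaw=.4,fy=True)
    for r in bot.spot_point(n,"magazine")[:1]: print(ray(c,r["uv"],0))
E
```

```text
clock: 15.82
eef_pos: [0.5928, -0.098, 0.0504]
tool_rot: [-0.098, 0.995, -0.0, 0.001]
ft_force: [0.3, -0.4, -0.3]
grip_width: 0.0323
grasp_force: 0.0
clock: 16.32
eef_pos: [0.5933, -0.0982, 0.0511]
tool_rot: [-0.097, 0.995, -0.0, 0.002]
ft_force: [-0.3, 0.5, 6.1]
grip_width: 0.0204
grasp_force: 58.7
clock: 16.82
eef_pos: [0.5948, -0.0986, 0.2056]
tool_rot: [-0.097, 0.995, -0.001, 0.005]
ft_force: [0.2, 0.1, 0.6]
grip_width: 0.0205
grasp_force: 58.6
[ 0.59482454 -0.09857472  0.20564861]
wrist long_spacer conf 0.64 mm [597.2 -98.4] IoU 0.953
top magazine conf 0.64 mm [ 492.2 -303.9   55.1] IoU 0.633
[ 0.49313504 -0.29291551  0.        ]
scene magazine conf 0.85 mm [ 506.7 -288.5   38.1] IoU 0.664
[ 0.50680571 -0.2922919   0.        ]
```

```bash
python3 -m inch '[-10,-20,10,0,0,0,0, -25,-50,20,0,0,0,0, -42,-85,20,0,0,0,0, -60,-120,20,0,0,0,0, -77,-155,20,0,0,0,0, -90,-182,20,0,0,0,0, -95,-193,20,0,0,0,0, -95,-193,20,0,0,0,0]'; python3 -m inch '[0,0,0,0,0,0,0, 0,0,0,0,0,0,0]'
python3 - <<'E'
from fit import *
c=cam("wrist"); print(bot.get_obs()["eef_pos"]); im=bot.camera("wrist"); cv2.imwrite("pics/w6.png",im); fit("wrist",c,"long_spacer",.5,-.292,z=.18)
PARTS["magazine"]=[[ring(.0185,.012),ring(.0185,.1)],[ring(.0185,.1),ring(.028,.122)],[sq(.045,0),sq(.045,.012)]]
fit("wrist",c,"magazine",.5,-.29,z=0,yaw=.4,fy=True)
m=rect("magazine",.012,c); cv2.imwrite("pics/w6m.png",np.uint8(m)*255)
for r in bot.spot_point("wrist","magazine")[:1]: print(r["uv"],ray(c,r["uv"],0))
E
```

```text
clock: 17.88
eef_pos: [0.4952, -0.2936, 0.2185]
tool_rot: [-0.095, 0.995, 0.0, -0.001]
ft_force: [-0.0, -0.1, -0.3]
grip_width: 0.0208
grasp_force: 58.7
clock: 18.05
eef_pos: [0.4973, -0.29, 0.2188]
tool_rot: [-0.098, 0.995, 0.001, -0.0]
ft_force: [-0.5, -0.2, -0.3]
grip_width: 0.0201
grasp_force: 58.7
[ 0.49726793 -0.29003038  0.21879188]
long_spacer none
wrist magazine conf 0.63 mm [ 494.8 -294.    49.1] IoU 0.777
magazine 0.63 ((513.1216430664062, -292.35150146484375), (106.13837432861328, 120.6978530883789), 68.16110229492188)
[311.6, 199.4] [ 0.49568071 -0.29694905  0.        ]
```

View pics/w6.png

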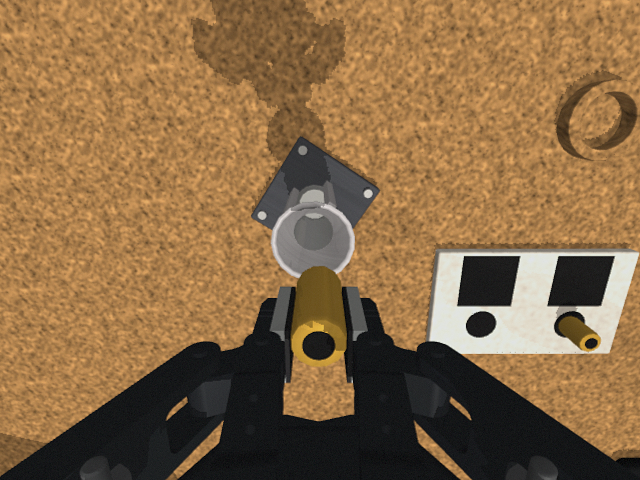

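Wrist view: the spacer is upright in the jaws at (320,310). The funnel rim is centred near (313,242), and foot corners show at (303,136), (379,190) and (252,215). I'll convert these.

```bash
python3 - <<'E'
from fit import *
o=bot.get_obs(); c=cam("wrist"); p=o["eef_pos"]
print("rim",ray(c,(313,242),.122),"foot",ray(c,(315.5,202.5),.012))
for q in((271,242),(354,242),(313,203),(313,280)): print(ray(c,q,.122).round(4))
T=R.from_quat(o["tool_rot"]).as_matrix()
print("tcp",p, "spacer foot uv pred",proj(c,[np.array(p)+T@[0,0,.036]]), "top",proj(c,[np.array(p)+T@[0,0,-.014]]))
E
```

```text
rim [ 0.49658446 -0.29379225  0.122     ] foot [ 0.49564774 -0.29311704  0.012     ]
[ 0.5019 -0.3208  0.122 ]
[ 0.4914 -0.2675  0.122 ]
[ 0.4709 -0.2988  0.122 ]
[ 0.5234 -0.2886  0.122 ]
tcp [ 0.49750498 -0.28991568  0.2192    ] spacer foot uv pred [[318.6599683  286.72139761]] top [[318.81189407 350.12487938]]
```

```bash
python3 -m inch '[-1,-4,-20,0,0,0,0, -1,-4,-40,0,0,0,0, -1,-4,-55,0,0,0,0, -1,-4,-64,0,0,0,0, -1,-4,-70,0,0,0,0, -1,-4,-70,0,0,0,0, -1,-4,-70,0,0,0,0]'; python3 -m inch '[0,0,0,0,0,0,50, 0,0,0,0,0,0,50, 0,0,0,0,0,0,50, 0,0,0,0,0,0,50, 0,0,0,0,0,0,50, 0,0,40,0,0,0,50, 0,0,70,0,0,0,50, 0,0,70,0,0,0,50]'
python3 - <<'E'
from fit import *
c=cam("wrist"); print(bot.get_obs()["eef_pos"]); im=bot.camera("wrist"); cv2.imwrite("pics/w7.png",im[100:400,180:480])
for r in bot.spot_point("wrist","long_spacer"): print(r)
E
```

```text
clock: 18.88
eef_pos: [0.4962, -0.2949, 0.1496]
tool_rot: [-0.098, 0.995, -0.0, 0.0]
ft_force: [-1.0, -0.3, -0.1]
grip_width: 0.0208
grasp_force: 58.7
clock: 19.55
eef_pos: [0.4988, -0.2968, 0.2263]
tool_rot: [-0.097, 0.995, -0.004, 0.005]
ft_force: [1.6, -1.5, 1.4]
grip_width: 0.0432
grasp_force: 0.0
[ 0.49882747 -0.29680643  0.22626148]
{'uv': [320.8, 204.3], 'confidence': 0.62}
```

View pics/w7.png

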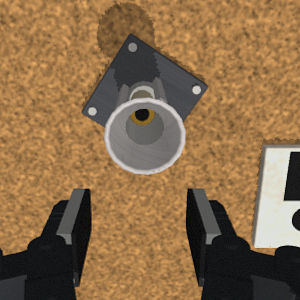

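The crop shows the long spacer seated down the tube, its brass top at (142,115) inside the funnel. Next is the short spacer.

```bash
python3 -m inch '[8,35,0,0,0,0,65, 17,70,0,0,0,0,65, 27,105,0,0,0,0,65, 36,140,0,0,0,0,65, 45,175,0,0,0,0,65, 54,210,-20,0,0,0,65, 64,245,-40,0,0,0,65, 72,275,-60,0,0,0,65]'; python3 -m inch '[4,14,-10,0,0,0,65, 4,14,-20,0,0,0,65, 4,14,-20,0,0,0,65, 4,14,-20,0,0,0,65]'
python3 - <<'E'
from fit import *
c,im=look("w8",dict(short_spacer=.029)); print(bot.get_obs()["eef_pos"])
fit("wrist",c,"short_spacer",.572,-.005)
E
```

```text
clock: 20.32
eef_pos: [0.5676, -0.0177, 0.1575]
tool_rot: [-0.098, 0.995, 0.0, -0.0]
ft_force: [-0.2, 0.1, -0.4]
grip_width: 0.0554
grasp_force: 0.0
clock: 20.65
eef_pos: [0.571, -0.007, 0.1383]
tool_rot: [-0.097, 0.995, -0.0, -0.001]
ft_force: [-0.6, -0.2, -0.2]
grip_width: 0.0554
grasp_force: 0.0
short_spacer [318. 238.] 0.67 [ 0.5708 -0.0071  0.029 ]
[ 0.57210185 -0.00752343  0.13995059]
wrist short_spacer conf 0.61 mm [571.6  -5.7] IoU 0.902
```

```bash
python3 -m inch '[0,1,-25,0,0,0,65, 0,1,-50,0,0,0,65, 0,1,-75,0,0,0,65, 0,1,-90,0,0,0,65, 0,1,-97,0,0,0,65, 0,1,-97,0,0,0,65, 0,1,-97,0,0,0,30, 0,1,-97,0,0,0,10]'; python3 -m inch '[0,0,0,0,0,0,5, 0,0,0,0,0,0,0, 0,0,0,0,0,0,0, 0,0,0,0,0,0,0, 0,0,0,0,0,0,0, 0,0,0,0,0,0,0]'; python3 -m inch '[0,0,25,0,0,0,0, 0,0,60,0,0,0,0, 0,0,95,0,0,0,0, 0,0,130,0,0,0,0, 0,-15,165,0,0,0,0, -6,-40,177,0,0,0,0, -15,-75,177,0,0,0,0, -24,-110,177,0,0,0,0]';  python3 -m inch '[-9,-35,0,0,0,0,0, -18,-70,0,0,0,0,0, -27,-105,0,0,0,0,0, -36,-140,0,0,0,0,0, -45,-165,0,0,0,0,0, -50,-178,0,0,0,0,0, -50,-178,0,0,0,0,0, -50,-178,0,0,0,0,0]'
python3 - <<'E'
from fit import *
c=cam("wrist"); print(bot.get_obs()["eef_pos"]); im=bot.camera("wrist"); cv2.imwrite("pics/w9.png",im[100:400,180:480])
E
```

```text
clock: 21.47
eef_pos: [0.5733, -0.0054, 0.044]
tool_rot: [-0.097, 0.995, -0.0, 0.002]
ft_force: [-0.2, -0.2, 0.1]
grip_width: 0.0323
grasp_force: 0.0
clock: 21.97
eef_pos: [0.5735, -0.0052, 0.0443]
tool_rot: [-0.097, 0.995, -0.0, 0.002]
ft_force: [-0.4, -0.4, 6.4]
grip_width: 0.02
grasp_force: 58.7
clock: 22.63
eef_pos: [0.5487, -0.1155, 0.2215]
tool_rot: [-0.099, 0.995, -0.001, 0.002]
ft_force: [0.7, 0.5, 0.2]
grip_width: 0.0199
grasp_force: 58.7
clock: 23.3
eef_pos: [0.4977, -0.2931, 0.2193]
tool_rot: [-0.097, 0.995, 0.0, 0.0]
ft_force: [0.2, -0.5, -1.1]
grip_width: 0.02
grasp_force: 58.7
[ 0.49767742 -0.29307859  0.21926515]
```

View pics/w9.png

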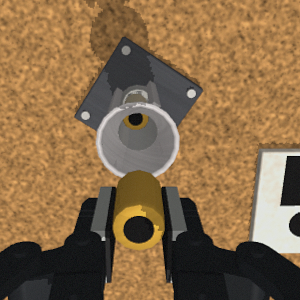

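The short spacer is upright in the jaws at (138,210) over the funnel. I'll lower it and release.

```bash
python3 -m inch '[-1,-1,-20,0,0,0,0, -1,-1,-40,0,0,0,0, -1,-1,-55,0,0,0,0, -1,-1,-66,0,0,0,0, -1,-1,-72,0,0,0,0, -1,-1,-72,0,0,0,0, -1,-1,-72,0,0,0,0]'; python3 -m inch '[0,0,0,0,0,0,50, 0,0,0,0,0,0,50, 0,0,0,0,0,0,50, 0,0,0,0,0,0,50, 0,0,0,0,0,0,50, 0,0,40,0,0,0,50, 0,0,70,0,0,0,50, 0,0,70,0,0,0,50]'
python3 - <<'E'
from fit import *
print(bot.get_obs()["eef_pos"]); im=bot.camera("wrist"); cv2.imwrite("pics/w10.png",im[100:400,180:480])
E
```

```text
clock: 23.93
eef_pos: [0.4974, -0.293, 0.1475]
tool_rot: [-0.098, 0.995, 0.0, 0.0]
ft_force: [-0.3, -0.7, -0.7]
grip_width: 0.02
grasp_force: 58.7
clock: 24.6
eef_pos: [0.4998, -0.2959, 0.2243]
tool_rot: [-0.097, 0.995, -0.004, 0.005]
ft_force: [1.5, -0.0, 1.1]
grip_width: 0.0425
grasp_force: 0.0
[ 0.49978951 -0.29588186  0.22426445]
```

View pics/w10.png

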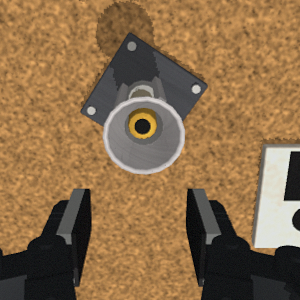

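The short spacer is on top of the long one in the tube, its top at (142,125). Now back to the can in the tray.

```bash
python3 -m inch '[2,30,5,0,0,0,70, 4,70,5,0,0,0,90, 6,108,5,0,0,0,100, 8,146,5,0,0,0,100, 10,184,5,0,0,0,100, 12,222,5,0,0,0,100, 14,260,5,0,0,0,100, 16,298,5,0,0,0,100]'; python3 -m inch '[2,38,0,0,0,0,100, 4,76,0,0,0,0,100, 6,114,0,0,0,0,100, 8,152,0,0,0,0,100, 10,190,0,0,0,0,100, 12,228,0,0,0,0,100, 13,266,0,0,0,0,100, 14,290,0,0,0,0,100]'; python3 -m inch '[0,14,0,0,0,0,100, 0,14,0,0,0,0,100, 0,14,0,0,0,0,100, 0,14,0,0,0,0,100]'
python3 - <<'E'
from fit import *
c,im=look("w11",dict(can=.005,flask=.005)); print(bot.get_obs()["eef_pos"])
fit("wrist",c,"can",.527,.308,z=.005); fit("wrist",c,"flask",.42,.287,z=.005,fy=True)
E
```

```text
clock: 25.32
eef_pos: [0.5121, 0.0056, 0.2214]
tool_rot: [-0.097, 0.995, 0.0, -0.001]
ft_force: [-0.4, -2.1, 0.8]
grip_width: 0.0855
grasp_force: 0.0
clock: 25.98
eef_pos: [0.5261, 0.2974, 0.2209]
tool_rot: [-0.099, 0.995, 0.0, -0.001]
ft_force: [0.9, 0.1, 0.2]
grip_width: 0.0853
grasp_force: 0.0
clock: 26.32
eef_pos: [0.5268, 0.3065, 0.2218]
tool_rot: [-0.097, 0.995, -0.001, -0.001]
ft_force: [-0.4, -1.3, 0.8]
grip_width: 0.0854
grasp_force: 0.0
can [320. 199.] 0.91 [0.5229 0.3075 0.005 ]
flask [318.  84.] 0.66 [0.4215 0.2848 0.005 ]
[0.52719095 0.30632744 0.22245385]
wrist can conf 0.62 mm [526.5 308. ] IoU 0.975
wrist flask conf 0.7 mm [420.9 287.2  18.1] IoU 0.948
```

```bash
python3 -m inch '[0,1,-25,0,0,0,100, 0,1,-50,0,0,0,100, 0,1,-75,0,0,0,100, 0,1,-95,0,0,0,100, 0,1,-109,0,0,0,100, 0,1,-109,0,0,0,100, 0,1,-109,0,0,0,70, 0,1,-109,0,0,0,40]'; python3 -m inch '[0,0,0,0,0,0,30, 0,0,0,0,0,0,20, 0,0,0,0,0,0,15, 0,0,0,0,0,0,15, 0,0,0,0,0,0,15, 0,0,0,0,0,0,15, 0,0,0,0,0,0,15]'; python3 -m inch '[0,0,20,0,0,0,15, 0,0,45,0,0,0,15, 0,-10,66,0,0,0,15, 2,-35,66,0,0,0,15, 3,-70,66,0,0,0,15, 5,-105,66,0,0,0,15, 7,-140,66,0,0,0,15, 8,-175,66,0,0,0,15]'; python3 -m inch '[1,-35,0,0,0,0,15, 2,-70,0,0,0,0,15, 3,-105,0,0,0,0,15, 4,-140,0,0,0,0,15, 6,-175,0,0,0,0,15, 8,-205,0,0,0,0,15, 9,-228,0,0,0,0,15, 9,-239,0,0,0,0,15]';  python3 -m inch '[0,0,0,0,0,0,15, 0,0,0,0,0,0,15, 0,0,0,0,0,0,15, 0,0,0,0,0,0,15]'
python3 - <<'E'
from fit import *
print(bot.get_obs()["eef_pos"],bot.get_obs()["tool_rot"]); c,im=look("w12",{})
fit("wrist",c,"can",.543,-.107,z=.072); rect("stand",.012,c)
c=cam("scene"); bot.camera("scene"); fit("scene",c,"can",.543,-.107,z=.072)
E
```

```text
clock: 27.23
eef_pos: [0.5277, 0.309, 0.1145]
tool_rot: [-0.097, 0.995, 0.0, 0.001]
ft_force: [0.8, 0.3, 1.5]
grip_width: 0.064
grasp_force: 0.0
clock: 27.82
eef_pos: [0.528, 0.3093, 0.1152]
tool_rot: [-0.097, 0.995, 0.0, 0.002]
ft_force: [0.8, -0.5, 5.3]
grip_width: 0.0386
grasp_force: 60.1
clock: 28.48
eef_pos: [0.5344, 0.1327, 0.1789]
tool_rot: [-0.098, 0.995, 0.0, -0.0]
ft_force: [0.8, 0.1, -1.7]
grip_width: 0.0387
grasp_force: 60.7
clock: 29.15
eef_pos: [0.5435, -0.108, 0.1789]
tool_rot: [-0.096, 0.995, -0.0, -0.0]
ft_force: [0.5, 1.1, -2.2]
grip_width: 0.0389
grasp_force: 60.7
clock: 29.48
eef_pos: [0.5438, -0.1035, 0.1791]
tool_rot: [-0.098, 0.995, 0.0, -0.0]
ft_force: [-0.2, 0.4, -1.4]
grip_width: 0.0388
grasp_force: 60.7
[ 0.5438042  -0.10353423  0.17914161] [-9.84576433e-02  9.95141181e-01  3.01135141e-04 -1.79765669e-04]
wrist can conf 0.79 mm [ 539.4 -104.7] IoU 0.946
stand none
scene can conf 0.68 mm [ 543.8 -101.6] IoU 0.796
```

```bash
python3 -m inch '[0,-2.5,-15,0,0,0,15, 0,-2.5,-30,0,0,0,15, 0,-2.5,-42,0,0,0,15, 0,-2.5,-50,0,0,0,15, 0,-2.5,-54,0,0,0,15, 0,-2.5,-57,0,0,0,15, 0,-2.5,-58,0,0,0,15, 0,-2.5,-59,0,0,0,15]';  python3 -m inch '[0,0,0,0,0,0,15, 0,0,0,0,0,0,15, 0,0,0,0,0,0,15]'
python3 - <<'E'
from fit import *
print(bot.get_obs()["eef_pos"],bot.get_obs()["ft_force"]); c=cam("wrist"); bot.camera("wrist")
fit("wrist",c,"can",.543,-.107); 
c=cam("scene"); bot.camera("scene"); fit("scene",c,"can",.543,-.107)
E
```

```text
clock: 30.4
eef_pos: [0.5444, -0.1074, 0.1222]
tool_rot: [-0.098, 0.995, 0.0, 0.001]
ft_force: [-3.4, 0.7, 12.4]
grip_width: 0.0388
grasp_force: 61.8
clock: 30.65
eef_pos: [0.5443, -0.1073, 0.1222]
tool_rot: [-0.098, 0.995, 0.0, 0.001]
ft_force: [-3.3, 0.4, 5.4]
grip_width: 0.0384
grasp_force: 61.6
[ 0.54428571 -0.10732805  0.12221573] [-3.34190356  0.35466209  5.39186807]
wrist can conf 0.64 mm [ 542.7 -107.6] IoU 0.979
scene can conf 0.68 mm [ 541. -107.] IoU 0.796
```

Can is in contact with the stand at its spot. I'll release it and go to the flask.

```bash
python3 -m inch '[0,0,0,0,0,0,60, 0,0,0,0,0,0,90, 0,0,0,0,0,0,100, 0,0,0,0,0,0,100, 0,0,15,0,0,0,100, 0,0,45,0,0,0,100, 0,0,80,0,0,0,100, 0,0,98,0,0,0,100]'
python3 - <<'E'
from fit import *
c=cam("wrist"); bot.camera("wrist"); fit("wrist",c,"can",.543,-.107)
E
python3 -m inch '[-10,35,0,0,0,0,100, -20,73,0,0,0,0,100, -30,111,0,0,0,0,100, -41,149,0,0,0,0,100, -51,187,0,0,0,0,100, -62,225,0,0,0,0,100, -72,263,0,0,0,0,100, -82,301,0,0,0,0,100]'; python3 -m inch '[-10,38,0,0,0,0,100, -20,68,0,0,0,0,100, -30,85,0,0,0,0,100, -41,93,-15,0,0,0,100, -41,93,-15,0,0,0,100, -41,93,-15,0,0,0,100]'
python3 - <<'E'
from fit import *
c=cam("wrist"); bot.camera("wrist"); print(bot.get_obs()["eef_pos"]); fit("wrist",c,"flask",.42,.287,z=.005,fy=True)
E
```

```text
clock: 31.52
eef_pos: [0.5453, -0.1078, 0.222]
tool_rot: [-0.097, 0.995, -0.001, 0.002]
ft_force: [1.2, 0.1, 0.6]
grip_width: 0.0853
grasp_force: 0.0
wrist can conf 0.64 mm [ 542.5 -108.6] IoU 0.975
clock: 32.28
eef_pos: [0.4606, 0.1949, 0.2172]
tool_rot: [-0.097, 0.995, -0.0, -0.001]
ft_force: [0.7, 0.1, 0.3]
grip_width: 0.0855
grasp_force: 0.0
clock: 32.78
eef_pos: [0.4196, 0.2863, 0.2017]
tool_rot: [-0.098, 0.995, -0.001, -0.002]
ft_force: [0.6, 0.3, -1.1]
grip_width: 0.0854
grasp_force: 0.0
[0.42053456 0.28603974 0.20246171]
wrist flask conf 0.75 mm [420.2 286.8  20.6] IoU 0.937
```

```bash
python3 -m inch '[0,1,-30,0,0,0,100, 0,1,-60,0,0,0,100, 0,1,-90,0,0,0,100, 0,1,-110,0,0,0,100, 0,1,-125,0,0,0,100, 0,1,-125,0,0,0,100, 0,1,-125,0,0,0,70, 0,1,-125,0,0,0,40]'; python3 -m inch '[0,0,0,0,0,0,30, 0,0,0,0,0,0,20, 0,0,0,0,0,0,20, 0,0,0,0,0,0,20, 0,0,0,0,0,0,20, 0,0,0,0,0,0,20, 0,0,0,0,0,0,20]'; python3 -m inch '[0,0,20,0,0,0,20, 0,0,40,0,0,0,20, 5,-15,56,0,0,0,20, 15,-45,56,0,0,0,20, 27,-80,56,0,0,0,20, 40,-115,56,0,0,0,20, 53,-150,56,0,0,0,20, 65,-185,56,0,0,0,20]'; python3 -m inch '[12,-35,0,0,0,0,20, 24,-70,0,0,0,0,20, 34,-100,0,0,0,0,20, 42,-118,0,0,0,0,20, 42,-118,0,0,0,0,20, 42,-118,0,0,0,0,20]';  python3 -m inch '[0,0,-12,0,0,0,20, 0,0,-25,0,0,0,20, 0,0,-35,0,0,0,20, 0,0,-42,0,0,0,20, 0,0,-46,0,0,0,20, 0,0,-46,0,0,0,20]'
python3 - <<'E'
from fit import *
print(bot.get_obs()["eef_pos"],bot.get_obs()["ft_force"]); c=cam("wrist"); bot.camera("wrist")
fit("wrist",c,"flask",.526,-.015,z=.015,fy=True); 
E
```

```text
clock: 33.55
eef_pos: [0.4223, 0.2875, 0.0795]
tool_rot: [-0.097, 0.995, 0.0, 0.001]
ft_force: [0.4, 0.5, 0.2]
grip_width: 0.064
grasp_force: 0.0
clock: 34.13
eef_pos: [0.4225, 0.2881, 0.0801]
tool_rot: [-0.097, 0.995, 0.001, 0.002]
ft_force: [1.3, -1.5, 5.6]
grip_width: 0.0434
grasp_force: 61.5
clock: 34.8
eef_pos: [0.4861, 0.1011, 0.1346]
tool_rot: [-0.098, 0.995, 0.0, 0.0]
ft_force: [0.8, 0.9, -0.7]
grip_width: 0.0428
grasp_force: 61.2
clock: 35.3
eef_pos: [0.5279, -0.0165, 0.1341]
tool_rot: [-0.096, 0.995, 0.0, -0.0]
ft_force: [-0.3, 0.4, -1.8]
grip_width: 0.0429
grasp_force: 61.2
clock: 35.8
eef_pos: [0.5274, -0.0148, 0.0879]
tool_rot: [-0.098, 0.995, 0.0, -0.0]
ft_force: [0.6, -0.9, -1.1]
grip_width: 0.0427
grasp_force: 61.2
[ 0.5274497  -0.01484529  0.08788017] [ 0.57143111 -0.86328115 -1.11346528]
wrist flask conf 0.96 mm [526.  -14.9  18.4] IoU 0.907
```

```bash
python3 -m inch '[0,0,-1,0,0,0,20, 0,0,-2,0,0,0,20, 0,0,-3,0,0,0,20, 0,0,-3.5,0,0,0,20, 0,0,-3.5,0,0,0,20]'
python3 - <<'E'
from fit import *
print(bot.get_obs()["eef_pos"],bot.get_obs()["ft_force"]); c=cam("wrist"); bot.camera("wrist")
fit("wrist",c,"flask",.526,-.015,z=.012,fy=True); 
E
```

```text
clock: 36.32
eef_pos: [0.5285, -0.0154, 0.0871]
tool_rot: [-0.097, 0.995, 0.0, 0.001]
ft_force: [-4.3, -0.3, 11.9]
grip_width: 0.043
grasp_force: 62.7
[ 0.52846789 -0.01543934  0.0871223 ] [-4.32127588 -0.31622915 11.93788715]
wrist flask conf 0.74 mm [527.8 -15.4  18.5] IoU 0.934
```

```bash
python3 -m inch '[0,0,0,0,0,0,60, 0,0,0,0,0,0,90, 0,0,0,0,0,0,100, 0,0,0,0,0,0,100, 0,0,20,0,0,0,100, 0,0,50,0,0,0,100, 0,0,85,0,0,0,100, 0,0,120,0,0,0,100]'; python3 -m inch '[-3,2,36,0,0,0,100, -3,2,36,0,0,0,100, -3,2,36,0,0,0,100]'
python3 - <<'E'
from fit import *
c=cam("wrist"); im=bot.camera("wrist"); print(bot.get_obs()["eef_pos"]); cv2.imwrite("pics/w13.png",im)
fit("wrist",c,"flask",.526,-.015,fy=True); fit("wrist",c,"can",.543,-.107)
c=cam("scene"); cv2.imwrite("pics/s1.png",bot.camera("scene")); fit("scene",c,"flask",.526,-.015,fy=True); fit("scene",c,"can",.543,-.107)
E
```

```text
clock: 37.08
eef_pos: [0.5271, -0.0155, 0.2051]
tool_rot: [-0.097, 0.995, 0.0, -0.001]
ft_force: [0.4, -0.8, 0.0]
grip_width: 0.0856
grasp_force: 0.0
clock: 37.33
eef_pos: [0.5265, -0.0135, 0.2432]
tool_rot: [-0.098, 0.995, -0.0, 0.003]
ft_force: [-0.8, -0.0, -0.9]
grip_width: 0.0853
grasp_force: 0.0
[ 0.5252233  -0.01352539  0.24109295]
wrist flask conf 0.58 mm [526.3 -16.5  19.9] IoU 0.93
wrist can conf 0.84 mm [ 542.8 -108.9] IoU 0.973
scene flask conf 0.64 mm [525.1 -15.9  24.4] IoU 0.924
scene can conf 0.97 mm [ 541.6 -107.7] IoU 0.96
```

View pics/s1.png

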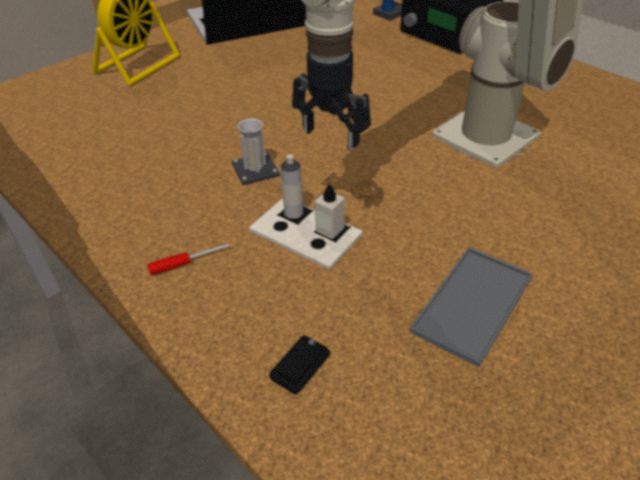

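The scene view shows the can (291,190) and the flask (330,212) upright on their pads, within about 1.5 mm of where they started. The tray is empty and the bystanders haven't moved.

```bash
python3 -m inch '[0,0,15,0,0,0,100, 0,0,30,0,0,0,100, 0,0,30,0,0,0,100, 0,0,30,0,0,0,100]'; python3 -c "
from workcell import bot
print(bot.job_done())"
```

```text
clock: 37.97
eef_pos: [0.5252, -0.0136, 0.2704]
tool_rot: [-0.097, 0.995, -0.0, 0.0]
ft_force: [-0.6, 0.4, -0.8]
grip_width: 0.0855
grasp_force: 0.0
the job is handed in; nothing more can be done
None
```

I handed the job in at about 38 s (no verdict came back): the short spacer rests on the long one in the tube, the can and flask stand upright within about 1.5 mm of their starting spots, and the tape, mouse and screwdriver were not touched.

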